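# Clamp the filling nozzle in the balloon inflator's chuck

## Robot

A 7-joint arm with a two-finger parallel gripper is mounted at the origin on a cart in front of the work surface, level with it; the furniture and walls round the work are solid. World frame = base frame: x ahead of the robot, y to its left, z up, the work surface at z = 0. Lengths are in m, angles in degrees, forces in N, time in s.
With the tool pointing down it reaches from about 0.425 to 0.875 m from the base axis. Payload 4.7 kg.
Tool frame: the origin (TCP) lies on the centre line of the jaws, within the pads' length; the fingertips stand 19 mm ahead of it and the grasp point (between the pads) is the TCP; z points along the fingers, y is the line along which they close (so a half turn about z gives the same grasp; the last joint's range is limited). The gripper opens to 87 mm and grips with 3 to 60 N. Pads are 19 mm wide; open, the fingers measure 117 mm over their backs; the gripper's body (75 mm by 190 mm) begins 51 mm behind the grasp point.
Start: joints at [-73.447, 18.392, -4.016, 83.108, 1.295, 78.541, -3.26], TCP at [0.176, 0.626, 0.242] pointing down, gripper open.
Joint ranges: [-163.93, 163.93], [-17.29, 119.83], [-79.2, 71.16], [3.27, 140.29], [-89.18, 269.18], [5.43, 117.66], [-154.24, 154.24]. Speed limits (degrees/s): [147.25, 147.25, 180, 180, 180, 180, 180].

## Interface

Orientations are given as [roll, pitch, yaw] about the fixed x, y, z axes, in that order (R = Rz(yaw) Ry(pitch) Rx(roll)).
In Python, from cell import env, imaging gives the robot as it stands.
- The arm moves only by the shell command python3 -m crank 'ROWS' [OPENING] [FORCE]. ROWS is JSON, a list of rows, each an object of numbers: "x", "y", "z": the shift along the tool's x, y, z in m; "turn": the turn about the tool's z in rad. In form: [{"x": .., "y": .., "z": .., "turn": ..}, ...]. A call has 1 to 12 rows; each row is the pose to reach, as a shift and turn from the pose commanded when the call began, along the tool's axes at that moment; what a row does not reach only later rows make up. A row lasts 1/8 s, in which the tool goes at most 62.5 mm and 10.7 degrees, less where a joint would pass 70% of its speed; a pose out of reach is approached as far as the arm can. A call with a gripper value outside its range is refused whole. OPENING is the finger opening in m, from 0 to 0.087, set as the call begins (- or left out, the last holds). The fingers move at their own pace and stop on an object; FORCE is the grip in N (left out, the last holds). Time passes only in rows, so rows that repeat a pose let the fingers close. It gives the time, the measured TCP pose, the force, the opening and the grip force at its end, in the units of the state.
- env.get_obs(): the state, without advancing time (a new reading comes with each control period).
- imaging.read_camera(name): name is "scene" or "top" or "wrist"; returns the picture (400x640x3 uint8, red, green, blue); there is no depth.
- imaging.get_calibration(name): a dict with "camera_matrix" (3x3 intrinsics, pixels), "position" and "attitude" of the camera in the world. Camera axes: x right, y up, looking along -z (the intrinsics and any distortion apply to the point x, -y, -z); pixel columns grow to the right and rows downward; lengths in m; the calibration is good to about 2 mm. The wrist camera is an equidistant fisheye: a pixel r from the principal point sees the ray r / f radians off the axis. A picture is of the moment at which its call begins: read the wrist's pose just before it. get_calibration takes no time and is no camera call; for the wrist camera it gives the pose at the moment of the call.
- env.sign_off(): hands the job in; it is judged then, once.
The state is a dict: "time_s": time; "qpos": joint angles; "joint_velocities": joint speeds; "effort": joint torques, N m; "tool_pos": TCP position; "tool_rot": TCP orientation; "force": force on the tool from outside, world axes, zero at the start; "wrist_torque": the same for the moment, N m; "grip_width": finger opening in m; "grasp_force": force on a finger pad.
Only numpy, scipy, OpenCV 4.12 (cv2) and the standard library are available. Lean on these libraries where they do the work, as an engineer would, in place of code of your own. Each camera call takes 0.05 s, during which the arm holds its last target. There are 200 camera calls.

## Task

Fit the brass filling nozzle to the balloon inflator: stand it base down in the chuck, all the way onto its seat, and let it go. Then turn only the slim black knurled ring, clockwise seen from above, until you feel it bite and it holds the nozzle firmly, but do not overtighten it; let go and leave it so. Keep fingers and arm off the steel collars just above and below the ring and do not disturb the other things on the desk.

Things in the scene. Friction and masses are not known exactly. Their poses are not given: they have to be found in the camera images.
- inflator: The balloon inflator: pink housing 145 x 172 mm with a round chuck standing up from its top; it does not move. Origin on the desk, under the chuck's vertical axis; z up, -x is its front (switch and gauge). Housing top 56 mm, chuck foot (72 mm across) up to 62 mm above the desk. From there up, all round the same axis: lower steel collar, black clamp ring, upper steel collar.
- seat (a point): The seat of the chuck: centre of the floor of the bore, 63.5 mm above the desk, where the nozzle's base must rest. The bore is 32 mm wide (35 mm through the upper collar), open at the top, 49.5 mm deep to the upper collar's top face. z up.
- ring_mid (a point): Middle of the clamp ring, on the chuck's axis, 102 mm above the desk (fixed: it does not turn with the ring). The ring is black, knurled, 64 mm across, 10 mm high (5 mm below to 5 mm above this point), the same all round, 5.5 mm proud of the collars. It turns about the vertical with an even drag of 0.30 N m (9 N at its rim; take it with 25 N or more) and stays where left.
- shoes (a point): Point on the axis amid three brass shoes inside the ring (at ring_mid). Turning the ring clockwise closes them, 9 mm per rad. How far open they start is unmarked: they bite after 0.5 to 1.3 rad. Then each newton on each shoe adds 0.027 N m; read at rest between equal small turns, the moment rises by only some 0.15 N m up to 9 N, in about 0.1 rad.
- guide0: Fixed steel guide that carries one of the three shoes, inside the ring; origin on the axis at ring_mid. Its shoe must press on the nozzle with more than 3 N (held firmly) and never more than 15 N (overtightened): aim for 7 to 11 N.
- upper_collar: Fixed steel collar over the clamp ring, 53 mm outside, 4.5 mm high. Origin at the centre of its underside, 6.5 mm over ring_mid. Not to be touched.
- lower_collar: Fixed steel collar under the clamp ring, 53 mm outside, 33.5 mm high. Origin at the centre of its underside, on the chuck foot. Not to be touched.
- nozzle_mid (a point): Centre of the brass filling nozzle, half-way up, 40 mm over its underside; its z axis points to its tip. It stands upright on the desk on its round base, 0.15 to 0.25 kg, 80 mm high: brass base 30 mm across (lowest 21 mm), brass middle 24 mm across (21 to 51 mm), black rubber tip 14 mm across (51 to 80 mm), where it is taken. Fully seated, the tip stands 30 mm out of the upper collar.
- nozzle: The same brass nozzle; origin at the centre of its underside.
- confetti_jar: Pink and purple confetti jar with white lid, 63 mm across, 92 mm high; origin under its centre. Bystander.
- ribbon: Spool of pink ribbon, 54 mm across, 64 mm high; origin under its centre. Bystander.
- weight: Gold balloon weight, 64 mm across, 72 mm high; origin under its centre. Bystander.
- balloon_pack: Flat pack of balloons, 160 x 110 x 23 mm; origin under its centre. Bystander.
Mind the look-alikes: they are no part of the job. Leave any pink or purple look-alike of the nozzle alone.

How it is judged:
By the outcome, as a careful person would: the job done as asked, in the order asked, and still so for the second after the job is handed in, with the robot touching nothing.
It also fails if it takes over 72 s, if anything falls off the work surface, if the arm or the gripper's body presses on something with over 40 N, if the wrist force passes 120 N, or if a joint passes its speed limit or range.

## Working session

There is one attempt and no reset: what is moved stays moved. The work goes in short steps, Python scripts to look and compute and a shell command to move; the robot and the scene stay as the last step left them, time stands still between calls to the robot, and variables do not carry over. Pictures are saved under pics/ and viewed, at most 10 in all, crops included, and the job is handed in when it is done.

```bash
ls; mkdir -p pics; python3 - <<'E'
from cell import env, imaging
import cv2, numpy as np
o=env.get_obs(); print(o)
for n in("scene","top"):
    im=imaging.read_camera(n); cv2.imwrite(f"pics/{n}0.png",im[:,:,::-1]); print(n,imaging.get_calibration(n))
print(imaging.get_calibration("wrist"))
E
```

```text
pics
{'time_s': 0.0, 'qpos': array([-73.44946507,  18.43580071,  -4.01611823,  83.17571648,
         1.2939791 ,  78.54170373,  -3.25988106]), 'joint_velocities': array([-0.04199819,  0.05458614, -0.02076245, -0.04259123, -0.0137585 ,
       -0.0927309 ,  0.04545444]), 'effort': array([-1.57211758e-06, -4.91280127e+01, -4.03657313e-01, -3.12535536e+01,
       -6.36885781e-02,  4.37744055e-02,  1.92657567e-04]), 'tool_pos': array([0.17624823, 0.62509797, 0.24049137]), 'tool_rot': array([-1.79891971e+02,  4.71978056e-03,  1.64259709e+02]), 'force': array([0.41755868, 0.47163969, 0.23948726]), 'wrist_torque': array([ 0.02004163, -0.02324001, -0.02679639]), 'grasp_force': 0.0, 'grip_width': 0.08724033657032446}
scene {'camera_matrix': array([[465.46381886,   0.        , 314.06720438],
       [  0.        , 465.46381886, 199.07266171],
       [  0.        ,   0.        ,   1.        ]]), 'position': array([-0.05362261, -0.89284193,  0.92622645]), 'attitude': array([ 51.89114784,   0.87570778, -33.41865414])}
top {'camera_matrix': array([[387.126694  ,   0.        , 318.99206805],
       [  0.        , 387.126694  , 200.58433471],
       [  0.        ,   0.        ,   1.        ]]), 'position': array([ 0.39386619, -0.02975893,  1.05853957]), 'attitude': array([  7.04923246,   0.16086048, -90.44293964])}
{'camera_matrix': array([[309.70691629,   0.        , 322.93617678],
       [  0.        , 309.70691629, 201.40273411],
       [  0.        ,   0.        ,   1.        ]]), 'position': array([0.10153292, 0.64668874, 0.38232983]), 'attitude': array([-16.55193383,   0.13645291,  74.29459041])}
```

View pics/scene0.png

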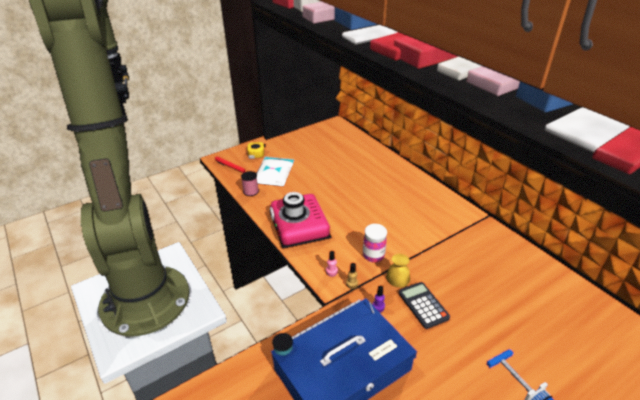

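View pics/top0.png

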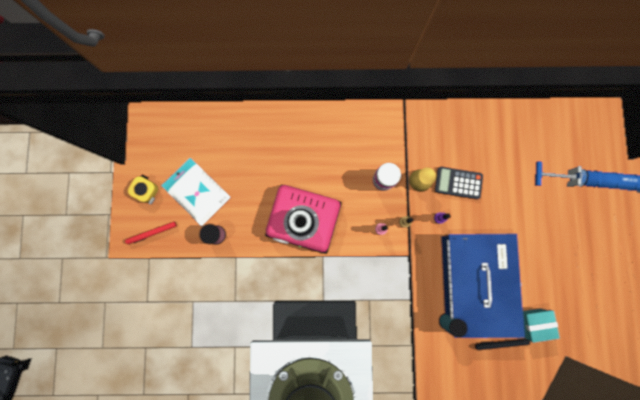

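The scene shows the brass nozzle at scene (352,272) / top (404,221), between the pink one (331,262) and the purple one (379,298). The inflator chuck is at scene (293,205) / top (300,222). I'll zoom in on both for exact pixels.

```bash
cat > h.py <<'E'
import numpy as np, cv2
from scipy.spatial.transform import Rotation as R
from cell import env, imaging
def ray(cal,u,v,fish=False):
    K=cal["camera_matrix"]; d=np.array([(u-K[0,2])/K[0,0],(v-K[1,2])/K[1,1]])
    if fish:
        t=np.hypot(*d); c=np.array([*(np.sin(t)*d/max(t,1e-9)),np.cos(t)])
    else: c=np.array([*d,1.])
    return cal["position"],R.from_euler("xyz",cal["attitude"],degrees=True).apply(c*[1,-1,-1])
def onz(cal,u,v,z,fish=False):
    p,d=ray(cal,u,v,fish); return p+d*(z-p[2])/d[2]
def proj(cal,X,fish=False):
    c=R.from_euler("xyz",cal["attitude"],degrees=True).inv().apply(np.array(X)-cal["position"])*[1,-1,-1]
    K=cal["camera_matrix"]; r=np.hypot(c[0],c[1]); s=np.arctan2(r,c[2])/max(r,1e-9) if fish else 1/c[2]
    return K[0,0]*c[0]*s+K[0,2],K[1,1]*c[1]*s+K[1,2]
E
python3 - <<'E'
import cv2,numpy as np
from h import *
a=cv2.imread("pics/scene0.png")[180:320,250:410]; b=cv2.imread("pics/top0.png")[160:260,260:460]
cv2.imwrite("pics/z0.png",np.vstack([cv2.resize(b,(640,320),interpolation=2),cv2.resize(a[:,:],(320,280),interpolation=2).repeat(1,0) if 0 else cv2.copyMakeBorder(cv2.resize(a,(320,280),interpolation=2),0,0,0,320,0)]))
c=imaging.get_calibration("top"); s=imaging.get_calibration("scene")
print(onz(c,300,222,.1135),onz(s,293,200,.1135)); print(onz(c,402,222,.08),onz(s,352,283,0.0))
E
```

```text
[0.45839535 0.01880215 0.1135    ] [0.45536389 0.00917906 0.1135    ]
[ 0.45863986 -0.23737452  0.08      ] [ 4.70780395e-01 -2.52710023e-01 -1.11022302e-16]
```

View pics/z0.png

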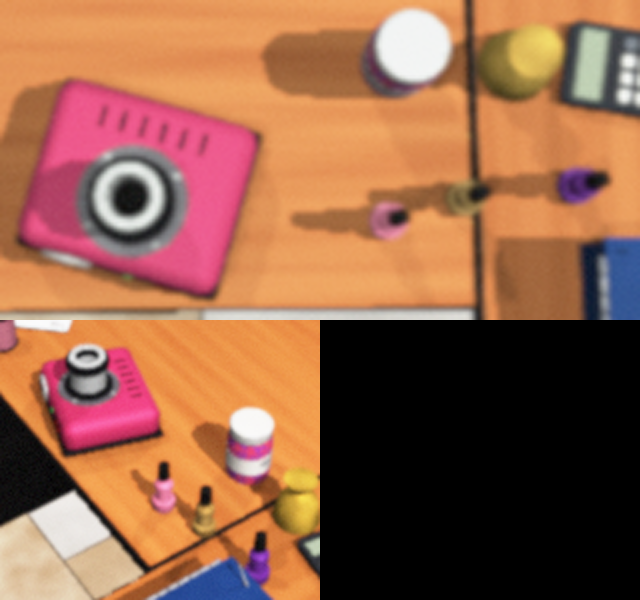

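The crop shows the chuck's top centre at top (300,221). The brass nozzle's tip is at top (410,219) and its base at (404.7,222.5), with the pink nozzle to its left and the purple one to its right.

```bash
python3 - <<'E'
from h import *
c=imaging.get_calibration("top"); s=imaging.get_calibration("scene")
T=lambda x,y:(260+x/3.2,160+y/3.2)
S=lambda x,y:(250+x/2,180+(y-320)/2)
for n,t,sc,z in [("chuck",(128,195),(87,353),.1135),("tip",(481,190),(207,489),.08),("pinktip",(400,216),(164,464),.08),("purptip",(599,180),(261,534),.08),("jar",(413,46),(251,420),.092),("weight",(535,50),(301,480),.072)]:
    print(n,onz(c,*T(*t),z).round(3),onz(s,*S(*sc),z).round(3))
E
```

```text
chuck [0.461 0.019 0.114] [0.465 0.022 0.114]
tip [ 0.465 -0.259  0.08 ] [ 0.465 -0.262  0.08 ]
pinktip [ 0.445 -0.194  0.08 ] [ 0.446 -0.195  0.08 ]
purptip [ 0.472 -0.352  0.08 ] [ 0.474 -0.356  0.08 ]
jar [ 0.579 -0.206  0.092] [ 0.583 -0.203  0.092]
weight [ 0.579 -0.308  0.072] [ 0.578 -0.31   0.072]
```

```bash
cat >> h.py <<'E'
def to(x,y,z,yaw=None):
    o=env.get_obs(); Rm=R.from_euler("xyz",o["tool_rot"],degrees=True)
    d=Rm.inv().apply(np.array([x,y,z])-o["tool_pos"])
    t=0 if yaw is None else np.radians((o["tool_rot"][2]-yaw+180)%360-180)
    print("to",d.round(4),"turn",round(t,3))
def st():
    o=env.get_obs(); print({k:np.round(o[k],4) for k in("time_s","tool_pos","tool_rot","force","wrist_torque","grip_width","grasp_force","qpos")})
def shot(n):
    cal=imaging.get_calibration("wrist"); im=imaging.read_camera("wrist")
    cv2.imwrite(f"pics/{n}.png",im[:,:,::-1]); np.save(f"pics/{n}.npy",cal,allow_pickle=True); return cal,im
E
python3 -m crank '[{"x":-0.05,"y":-0.034,"turn":0.1},{"x":-0.1,"y":-0.068,"turn":0.2},{"x":-0.15,"y":-0.102,"turn":0.3},{"x":-0.2,"y":-0.136,"turn":0.4},{"x":-0.25,"y":-0.17,"turn":0.5},{"x":-0.3,"y":-0.204,"turn":0.6},{"x":-0.352,"y":-0.238,"turn":0.71},{"x":-0.372,"y":-0.297,"turn":0.83},{"x":-0.392,"y":-0.356,"turn":0.95},{"x":-0.412,"y":-0.415,"turn":1.06},{"x":-0.432,"y":-0.474,"turn":1.18},{"x":-0.45,"y":-0.5325,"turn":1.29}]'
python3 - <<'E'
from h import *
shot("w1"); st(); to(.465,-.26,.17,61)
E
```

```text
{'time_s': np.float64(0.15), 'tool_pos': array([0.1763, 0.6252, 0.2407]), 'tool_rot': array([-1.799164e+02,  6.000000e-03,  1.642586e+02]), 'force': array([ 0.3488, -0.4577,  0.1415]), 'wrist_torque': array([-0.0265,  0.0467, -0.0108]), 'grip_width': np.float64(0.0871), 'grasp_force': np.float64(0.0), 'qpos': array([-73.4483,  18.4308,  -4.016 ,  83.1574,   1.2962,  78.5408,
        -3.2598])}
to [-0.518  -0.7736  0.0719] turn 1.802invalid input
```

View pics/w1.png

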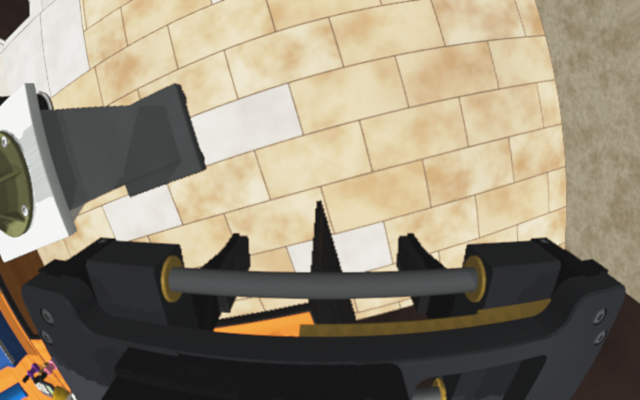

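The move was refused, probably because every row needs all four keys. The picture shows only floor, with the fingers at (237,245) and (405,245).

```bash

python3 -m crank '[{"x":-0.05,"y":-0.034,"z":0,"turn":0.1},{"x":-0.1,"y":-0.068,"z":0,"turn":0.2},{"x":-0.15,"y":-0.102,"z":0,"turn":0.3},{"x":-0.2,"y":-0.136,"z":0,"turn":0.4},{"x":-0.25,"y":-0.17,"z":0,"turn":0.5},{"x":-0.3,"y":-0.204,"z":0,"turn":0.6},{"x":-0.352,"y":-0.238,"z":0,"turn":0.71},{"x":-0.372,"y":-0.297,"z":0,"turn":0.83},{"x":-0.392,"y":-0.356,"z":0,"turn":0.95},{"x":-0.412,"y":-0.415,"z":0,"turn":1.06},{"x":-0.432,"y":-0.474,"z":0,"turn":1.18},{"x":-0.45,"y":-0.5325,"z":0,"turn":1.29}]'
python3 - <<'E'
from h import *
cal,_=shot("w2"); st(); to(.465,-.26,.17,61)
print(proj(cal,(.463,.02,.1135),True))
E
```

```text
time_s: 1.65
tool_pos: [0.4648, -0.0111, 0.2416]
tool_rot: [180.0, -0.0, 90.1]
force: [1.1, 0.1, 0.2]
grip_width: 0.087
grasp_force: 0.0
{'time_s': np.float64(1.7), 'tool_pos': array([ 0.4645, -0.0209,  0.2419]), 'tool_rot': array([179.9512,   0.2196,  89.2894]), 'force': array([-0.599 , -6.5   , -0.3519]), 'wrist_torque': array([-0.6302,  0.0447, -0.0372]), 'grip_width': np.float64(0.0871), 'grasp_force': np.float64(0.0), 'qpos': array([-34.1664,  -6.2813,  31.3231, 109.1857,   3.5869,  76.1774,
        -4.5628])}
to [-0.2388  0.0034  0.0728] turn 0.494
(np.float64(320.41112051921397), np.float64(165.51628001751382))
```

```bash
python3 -m crank '[{"x":0,"y":0,"z":0,"turn":0},{"x":0,"y":0,"z":0,"turn":0},{"x":0,"y":0,"z":0,"turn":0}]' | head -3
python3 - <<'E'
from h import *
cal,im=shot("w3"); st(); to(.465,-.26,.17,61)
u,v=proj(cal,(.463,.02,.1135),True); print(u,v)
cv2.imwrite("pics/w3z.png",cv2.resize(im[80:280,220:420,::-1],(600,600),interpolation=2))
E
```

```text
time_s: 2.08
tool_pos: [0.465, -0.0074, 0.2414]
tool_rot: [-180.0, 0.0, 90.5]
{'time_s': np.float64(2.125), 'tool_pos': array([ 0.465 , -0.0076,  0.2414]), 'tool_rot': array([-1.799814e+02,  1.340000e-02,  9.051130e+01]), 'force': array([ 0.803 ,  0.2396, -0.0545]), 'wrist_torque': array([-0.0834,  0.0055,  0.0431]), 'grip_width': np.float64(0.087), 'grasp_force': np.float64(0.0), 'qpos': array([-34.6773,  -6.0788,  30.4662, 109.1391,   3.1827,  76.1455,
        -4.6047])}
to [-0.2524 -0.0022  0.0714] turn 0.515
320.4874190342444 169.5296503175059
```

View pics/w3z.png

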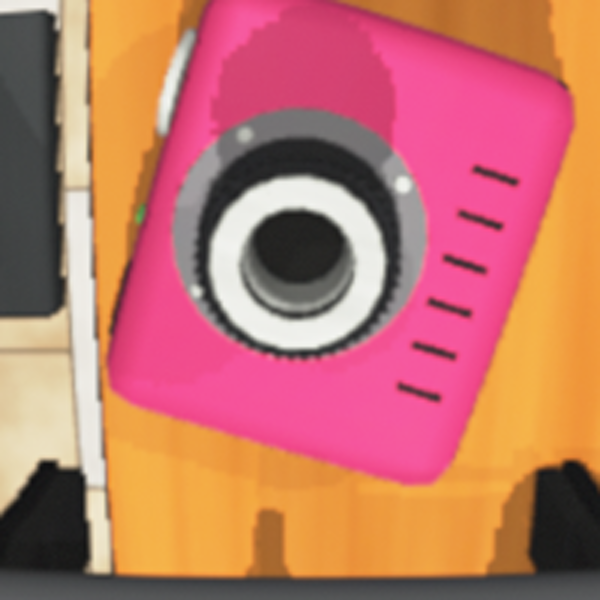

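The chuck is clear here: the white upper collar is centred at crop (298,263), which is about image (319.4,167.7).

```bash
python3 - <<'E'
from h import *
im=cv2.imread("pics/w3.png"); cal=np.load("pics/w3.npy",allow_pickle=True).item()
m=((im.min(2)>150)).astype(np.uint8); 
n,l,s,c=cv2.connectedComponentsWithStats(m); k=l[187,319] or l[150,319]
k=l[np.clip(160,0,399),295] or k
print(s[k])
cs,_=cv2.findContours((l==k).astype(np.uint8),cv2.RETR_EXTERNAL,cv2.CHAIN_APPROX_NONE)
pts=np.array([onz(cal,*p[0],.1130,True)[:2] for p in max(cs,key=len)],np.float32)
e=cv2.fitEllipse(pts); print(cv2.fitEllipse(max(cs,key=len)),e, cv2.minEnclosingCircle(pts))
E
python3 -m crank '[{"x":-0.05,"y":0,"z":0.014,"turn":0.1},{"x":-0.1,"y":-0.001,"z":0.028,"turn":0.2},{"x":-0.15,"y":-0.001,"z":0.042,"turn":0.3},{"x":-0.2,"y":-0.002,"z":0.056,"turn":0.4},{"x":-0.252,"y":-0.002,"z":0.071,"turn":0.515},{"x":-0.252,"y":-0.002,"z":0.071,"turn":0.515},{"x":-0.252,"y":-0.002,"z":0.071,"turn":0.515},{"x":-0.252,"y":-0.002,"z":0.071,"turn":0.515}]' 0.06
python3 - <<'E'
from h import *
cal,im=shot("w4"); st()
print(proj(cal,(.465,-.26,.08),True),proj(cal,(.465,-.26,.0),True))
cv2.imwrite("pics/w4z.png",cv2.resize(im[60:360,170:470,::-1],(600,600),interpolation=2))
E
```

```text
[ 290  139   58   57 1524]
((318.58953857421875, 167.15562438964844), (56.53138732910156, 57.50569534301758), 95.31919860839844) ((0.4612736701965332, 0.021610746160149574), (0.050996508449316025, 0.05108905956149101), 26.61998748779297) ((0.46126851439476013, 0.021614857017993927), 0.026107553392648697)
time_s: 3.12
tool_pos: [0.4655, -0.2591, 0.1708]
tool_rot: [180.0, -0.1, 61.0]
force: [0.6, 0.0, 0.4]
grip_width: 0.0599
grasp_force: 0.0
{'time_s': np.float64(3.175), 'tool_pos': array([ 0.4654, -0.2592,  0.1708]), 'tool_rot': array([ 1.799818e+02, -6.940000e-02,  6.103310e+01]), 'force': array([-0.7165,  0.1705,  0.1298]), 'wrist_torque': array([-0.1136,  0.088 ,  0.0152]), 'grip_width': np.float64(0.0598), 'grasp_force': np.float64(0.0), 'qpos': array([-17.9259,   8.4488,  48.3123, 106.5791,  -6.8761,  67.9066,
         3.7037])}
(np.float64(322.38499907100567), np.float64(213.9589945922999)) (np.float64(322.42171668691253), np.float64(189.20332681721882))
```

View pics/w4z.png

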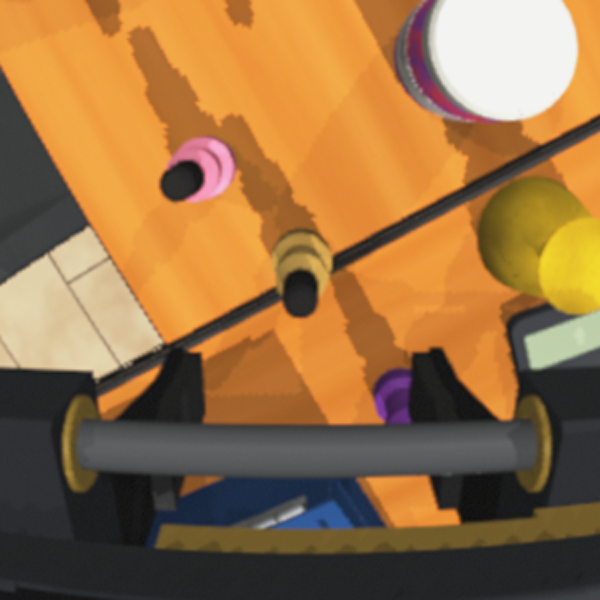

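The brass nozzle's rubber tip is at crop (300,299), i.e. image (320,209.5). The closing path is clear.

```bash
python3 - <<'E'
from h import *
im=cv2.imread("pics/w4.png"); cal=np.load("pics/w4.npy",allow_pickle=True).item()
m=(im.max(2)<70).astype(np.uint8); n,l,s,c=cv2.connectedComponentsWithStats(m); k=l[207,320]; print(s[k],c[k])
ys,xs=np.where(l==k); 
# top face centre: top end disc is lower in image (nearer); 14 mm wide
b=ys.max(); w=xs.max()-xs.min()+1; u,v=(xs.max()+xs.min())/2,b+.5-w/2*0.95; print(u,v,w)
p=onz(cal,u,v,.08,True); print(p); to(p[0],p[1],.076)
E
```

```text
[   23   195   601   205 55764] [294.04377376 318.84350118]
323.0 114.02500000000003 601
[ 0.50309317 -0.19204347  0.08      ]
to [0.0769 0.0004 0.0949] turn 0
```

```bash
python3 - <<'E'
from h import *
cal=np.load("pics/w4.npy",allow_pickle=True).item()
p=onz(cal,320.2,210,.08,True); print(p); to(p[0],p[1],.076)
p=onz(cal,321,184,.01,True); print(p)
E
```

```text
[ 0.46508827 -0.25627506  0.08      ]
to [ 0.0023 -0.0017  0.0948] turn 0
[ 0.46758576 -0.25238419  0.01      ]
```

```bash
python3 -m crank '[{"x":0.003,"y":-0.001,"z":0.03,"turn":0},{"x":0.003,"y":-0.001,"z":0.06,"turn":0},{"x":0.003,"y":-0.001,"z":0.08,"turn":0},{"x":0.003,"y":-0.001,"z":0.095,"turn":0},{"x":0.003,"y":-0.001,"z":0.095,"turn":0},{"x":0.003,"y":-0.001,"z":0.095,"turn":0}]'
python3 -m crank '[{"x":0,"y":0,"z":0,"turn":0},{"x":0,"y":0,"z":0,"turn":0},{"x":0,"y":0,"z":0,"turn":0},{"x":0,"y":0,"z":0,"turn":0},{"x":0,"y":0,"z":0,"turn":0},{"x":0,"y":0,"z":0,"turn":0}]' 0 25
python3 - <<'E'
from h import *
cal,im=shot("w5"); st()
cv2.imwrite("pics/w5z.png",cv2.resize(im[100:300,220:420,::-1],(600,600),interpolation=2))
print(proj(cal,env.get_obs()["tool_pos"],True))
E
```

```text
time_s: 3.92
tool_pos: [0.4658, -0.258, 0.0764]
tool_rot: [179.9, -0.0, 60.9]
force: [0.7, -0.3, 0.5]
grip_width: 0.0601
grasp_force: 0.0
time_s: 4.68
tool_pos: [0.4649, -0.2578, 0.0755]
tool_rot: [-180.0, -0.0, 60.8]
force: [-0.6, 1.0, 0.9]
grip_width: 0.0105
grasp_force: 24.9
{'time_s': np.float64(4.725), 'tool_pos': array([ 0.4649, -0.2577,  0.0754]), 'tool_rot': array([-1.799551e+02, -6.500000e-03,  6.083710e+01]), 'force': array([-1.1405,  1.0055,  0.4952]), 'wrist_torque': array([0.0302, 0.2869, 0.0124]), 'grip_width': np.float64(0.0106), 'grasp_force': np.float64(24.9259), 'qpos': array([-14.7825,  16.1753,  46.4644, 111.9868, -13.8559,  57.5316,
         8.9148])}
(np.float64(322.1191228889209), np.float64(268.26989478745014))
```

View pics/w5z.png

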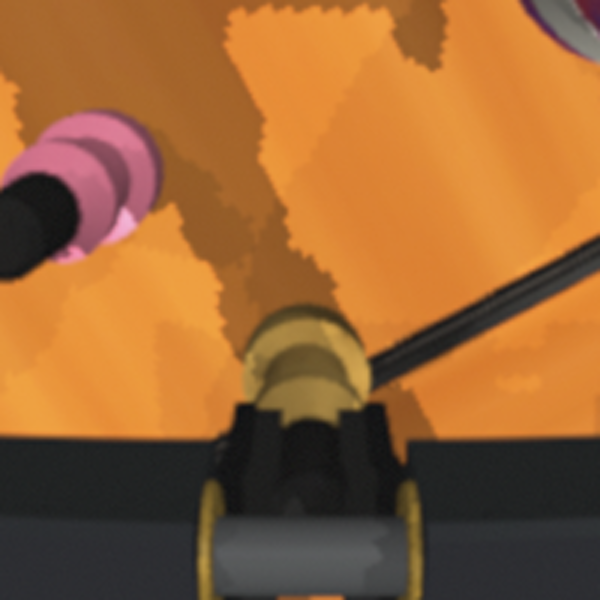

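```bash
python3 - <<'E'
from h import *
cal=np.load("pics/w5.npy",allow_pickle=True).item(); o=env.get_obs(); Rm=R.from_euler("xyz",o["tool_rot"],degrees=True)
for u,v,z in[(322.3,201.7,0),(300.8,223,.021),(343.8,223,.021)]:
    print((Rm.inv().apply(onz(cal,u,v,z,True)-o["tool_pos"])*1000).round(1))
E
```

```text
[13.6  0.  75.4]
[  4.8 -14.5  54.5]
[ 4.8 14.6 54.4]
```

Grasp looks good: the nozzle sits about 1.4 mm toward −x of the tool axis and is centred in y. I'll lift it and carry it over the chuck.

```bash
python3 -m crank '[{"x":0,"y":0,"z":-0.04,"turn":0},{"x":0,"y":0,"z":-0.09,"turn":0},{"x":0,"y":0,"z":-0.14,"turn":0},{"x":0,"y":0,"z":-0.16,"turn":0},{"x":0,"y":0,"z":-0.16,"turn":0}]' - 35
python3 - <<'E'
from h import *
st(); to(.4613,.023,.225,90)
E
```

```text
time_s: 5.35
tool_pos: [0.4659, -0.2583, 0.2367]
tool_rot: [179.8, -0.1, 60.8]
force: [-0.8, 0.3, -2.7]
grip_width: 0.0102
grasp_force: 34.7
{'time_s': np.float64(5.35), 'tool_pos': array([ 0.4659, -0.2583,  0.2367]), 'tool_rot': array([ 1.798389e+02, -7.190000e-02,  6.084240e+01]), 'force': array([-0.7729,  0.2849, -2.6871]), 'wrist_torque': array([-0.1126,  0.1152, -0.0101]), 'grip_width': np.float64(0.0102), 'grasp_force': np.float64(34.7398), 'qpos': array([-20.2815,   4.4334,  49.2642, 101.8265,  -3.5478,  75.1426,
         0.6413])}
to [ 0.2434 -0.1411  0.0116] turn -0.509
```

```bash
python3 -m crank '[{"x":0.04,"y":-0.023,"z":0,"turn":-0.08},{"x":0.08,"y":-0.047,"z":0,"turn":-0.17},{"x":0.12,"y":-0.07,"z":0,"turn":-0.25},{"x":0.16,"y":-0.093,"z":0,"turn":-0.34},{"x":0.2,"y":-0.117,"z":0.005,"turn":-0.42},{"x":0.23,"y":-0.133,"z":0.01,"turn":-0.48},{"x":0.243,"y":-0.141,"z":0.012,"turn":-0.509},{"x":0.243,"y":-0.141,"z":0.012,"turn":-0.509},{"x":0.243,"y":-0.141,"z":0.012,"turn":-0.509},{"x":0.243,"y":-0.141,"z":0.012,"turn":-0.509},{"x":0.243,"y":-0.141,"z":0.012,"turn":-0.509}]'
python3 - <<'E'
from h import *
cal,im=shot("w6"); st(); to(.4613,.023,.2,90)
cv2.imwrite("pics/w6z.png",cv2.resize(im[130:290,240:400,::-1],(640,640)[:2],interpolation=2)[:600])
E
```

```text
time_s: 6.72
tool_pos: [0.4606, 0.0221, 0.2238]
tool_rot: [180.0, -0.0, 89.9]
force: [0.1, -0.3, -2.4]
grip_width: 0.0101
grasp_force: 34.8
{'time_s': np.float64(6.775), 'tool_pos': array([0.4606, 0.0224, 0.2237]), 'tool_rot': array([ 1.799796e+02, -1.200000e-02,  8.992590e+01]), 'force': array([ 0.5707, -0.4019, -1.2163]), 'wrist_torque': array([-0.1157, -0.0192, -0.0349]), 'grip_width': np.float64(0.0101), 'grasp_force': np.float64(34.752), 'qpos': array([-38.431 ,  -6.0079,  30.6078, 111.1203,   3.1678,  74.0568,
        -8.9051])}
to [0.0006 0.0007 0.0237] turn -0.001
```

View pics/w6z.png

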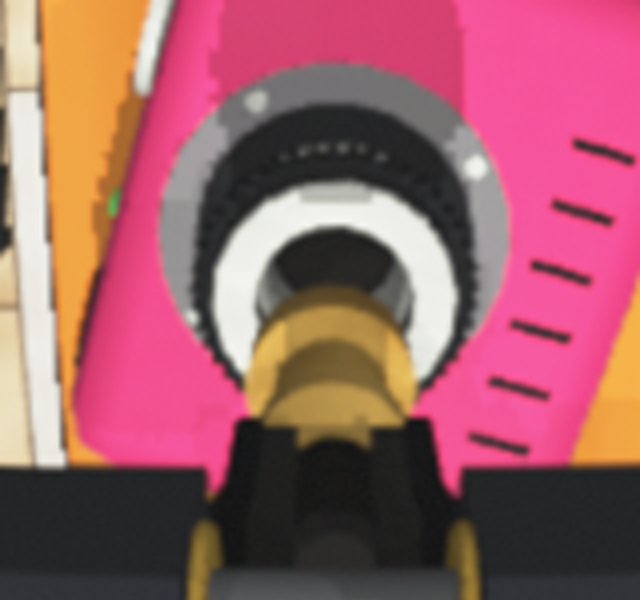

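The chuck's white collar spans crop x 213–458 with its far edge at y 180 and the bore's far edge at y 227. The nozzle base spans x 245–417 with its far edge at y 286. I'll compare the two in the tool frame.

```bash
python3 - <<'E'
from h import *
cal=np.load("pics/w6.npy",allow_pickle=True).item(); o=env.get_obs(); Rm=R.from_euler("xyz",o["tool_rot"],degrees=True); z0=o["tool_pos"][2]
for n,u,v,z in[("colL",213,290,.113),("colR",458,290,.113),("colTop",335,180,.113),("boreTop",335,227,.113),("nozFar",331,286,z0-.0755),("nozL",245,375,z0-.0755+.021),("nozR",417,375,z0-.0755+.021)]:
    print(n,(Rm.inv().apply(onz(cal,240+u/4,130+v/4,z,True)-o["tool_pos"])*1000).round(1))
E
```

```text
colL [  1.9 -24.8 110.7]
colR [  1.9  27.5 110.7]
colTop [ 25.8   1.2 110.7]
boreTop [ 15.7   1.2 110.7]
nozFar [13.3  0.4 75.5]
nozL [  3.8 -14.2  54.5]
nozR [ 3.8 14.9 54.5]
```

```bash
python3 -m crank '[{"x":0.0008,"y":0.0008,"z":0.015,"turn":0},{"x":0.0008,"y":0.0008,"z":0.028,"turn":0},{"x":0.0008,"y":0.0008,"z":0.036,"turn":0},{"x":0.0008,"y":0.0008,"z":0.04,"turn":0},{"x":0.0008,"y":0.0008,"z":0.042,"turn":0},{"x":0.0008,"y":0.0008,"z":0.042,"turn":0}]'
python3 - <<'E'
from h import *
st()
E
```

```text
time_s: 7.52
tool_pos: [0.4614, 0.0238, 0.1817]
tool_rot: [180.0, -0.0, 90.0]
force: [0.8, 0.4, -1.2]
grip_width: 0.0104
grasp_force: 34.8
{'time_s': np.float64(7.525), 'tool_pos': array([0.4614, 0.0238, 0.1817]), 'tool_rot': array([ 1.79979e+02, -6.50000e-03,  9.00013e+01]), 'force': array([ 0.7845,  0.3645, -1.2329]), 'wrist_torque': array([-0.0722,  0.0984,  0.0473]), 'grip_width': np.float64(0.0104), 'grasp_force': np.float64(34.7524), 'qpos': array([-38.295 ,  -3.7478,  31.1926, 114.3008,   2.0755,  68.8974,
        -7.9022])}
```

```bash
python3 -m crank '[{"x":0,"y":0,"z":0.003,"turn":0},{"x":0,"y":0,"z":0.006,"turn":0},{"x":0,"y":0,"z":0.009,"turn":0},{"x":0,"y":0,"z":0.012,"turn":0},{"x":0,"y":0,"z":0.012,"turn":0}]'
python3 - <<'E'
from h import *
st()
E
```

```text
time_s: 8.15
tool_pos: [0.461, 0.0238, 0.1693]
tool_rot: [-180.0, 0.0, 90.0]
force: [0.3, -0.1, -2.0]
grip_width: 0.0101
grasp_force: 34.8
{'time_s': np.float64(8.15), 'tool_pos': array([0.461 , 0.0238, 0.1693]), 'tool_rot': array([-1.799724e+02,  6.800000e-03,  9.000120e+01]), 'force': array([ 0.3221, -0.0961, -2.0116]), 'wrist_torque': array([-0.0982,  0.0189, -0.0319]), 'grip_width': np.float64(0.0101), 'grasp_force': np.float64(34.752), 'qpos': array([-38.222 ,  -3.007 ,  31.3716, 115.2036,   1.6988,  67.4015,
        -7.538 ])}
```

```bash
python3 -m crank '[{"x":0,"y":0,"z":0.004,"turn":0},{"x":0,"y":0,"z":0.008,"turn":0},{"x":0,"y":0,"z":0.012,"turn":0},{"x":0,"y":0,"z":0.016,"turn":0},{"x":0,"y":0,"z":0.02,"turn":0},{"x":0,"y":0,"z":0.024,"turn":0},{"x":0,"y":0,"z":0.026,"turn":0},{"x":0,"y":0,"z":0.026,"turn":0}]'
python3 -m crank '[{"x":0,"y":0,"z":0.001,"turn":0},{"x":0,"y":0,"z":0.002,"turn":0},{"x":0,"y":0,"z":0.003,"turn":0},{"x":0,"y":0,"z":0.004,"turn":0},{"x":0,"y":0,"z":0.004,"turn":0},{"x":0,"y":0,"z":0.004,"turn":0}]'
```

```text
time_s: 9.15
tool_pos: [0.4611, 0.0238, 0.1434]
tool_rot: [-180.0, 0.0, 90.0]
force: [0.1, 0.2, -2.4]
grip_width: 0.0104
grasp_force: 34.7
time_s: 9.9
tool_pos: [0.4612, 0.0239, 0.1395]
tool_rot: [-180.0, -0.0, 90.0]
force: [0.7, -0.6, -1.8]
grip_width: 0.0096
grasp_force: 34.7
```

```bash
python3 -m crank '[{"x":0,"y":0,"z":0.0005,"turn":0},{"x":0,"y":0,"z":0.001,"turn":0},{"x":0,"y":0,"z":0.0015,"turn":0},{"x":0,"y":0,"z":0.0015,"turn":0}]'
```

```text
time_s: 10.4
tool_pos: [0.4617, 0.0238, 0.1388]
tool_rot: [179.9, -0.0, 90.0]
force: [-1.7, -0.1, 5.0]
grip_width: 0.0101
grasp_force: 35.1
```

Contact came at TCP z 0.139, which puts the base at 0.0635, so it is seated. Releasing, then checking before I lower around the ring.

```bash
python3 -m crank '[{"x":0,"y":0,"z":0,"turn":0},{"x":0,"y":0,"z":0,"turn":0},{"x":0,"y":0,"z":0,"turn":0},{"x":0,"y":0,"z":0,"turn":0},{"x":0,"y":0,"z":0,"turn":0},{"x":-0.0015,"y":0,"z":-0.003,"turn":0},{"x":-0.0015,"y":0,"z":-0.003,"turn":0}]' 0.087
python3 - <<'E'
from h import *
cal,im=shot("w7"); st(); to(.4613,.022,.104,90)
a=cv2.resize(im[130:330,220:420,::-1],(400,400),interpolation=2)
b=cv2.resize(imaging.read_camera("scene")[160:260,240:340,::-1],(400,400),interpolation=2)
cv2.imwrite("pics/w7z.png",np.hstack([a,b]))
E
```

```text
time_s: 11.28
tool_pos: [0.4615, 0.0222, 0.1414]
tool_rot: [180.0, -0.0, 90.0]
force: [-0.0, 0.3, -0.4]
grip_width: 0.072
grasp_force: 0.0
{'time_s': np.float64(11.325), 'tool_pos': array([0.4614, 0.0223, 0.1413]), 'tool_rot': array([ 1.799711e+02, -1.290000e-02,  8.999200e+01]), 'force': array([-0.728 ,  0.5379, -1.0436]), 'wrist_torque': array([-0.1427,  0.0414,  0.0427]), 'grip_width': np.float64(0.0762), 'grasp_force': np.float64(0.0), 'qpos': array([-37.9298,  -1.1279,  31.8665, 117.108 ,   0.6526,  63.8212,
        -6.3639])}
to [-0.0003 -0.0001  0.0373] turn -0.0
```

View pics/w7z.png

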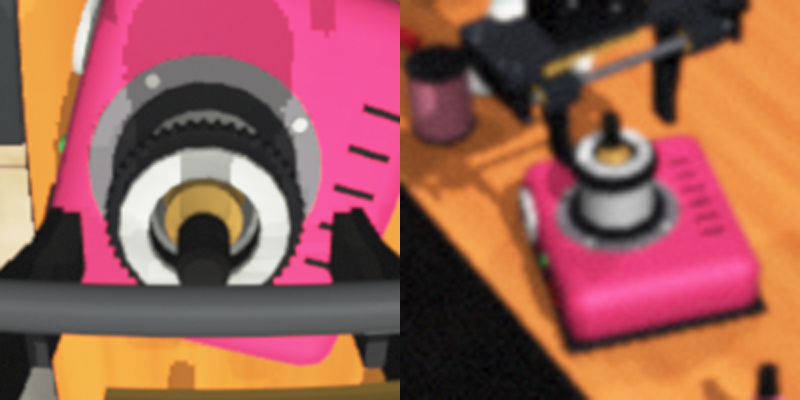

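The nozzle stands upright and seated in the bore, with only the rubber tip out. The fingers are symmetric about the chuck (collar x 118–290 in the left crop). Next I lower around the ring and grip it.

```bash
python3 -m crank '[{"x":0,"y":0,"z":0,"turn":0},{"x":0,"y":0,"z":0,"turn":0},{"x":0,"y":0,"z":0.012,"turn":0},{"x":0,"y":0,"z":0.024,"turn":0},{"x":0,"y":0,"z":0.037,"turn":0},{"x":0,"y":0,"z":0.037,"turn":0},{"x":0,"y":0,"z":0.037,"turn":0}]'
python3 -m crank '[{"x":0,"y":0,"z":0,"turn":0},{"x":0,"y":0,"z":0,"turn":0},{"x":0,"y":0,"z":0,"turn":0},{"x":0,"y":0,"z":0,"turn":0},{"x":0,"y":0,"z":0,"turn":0},{"x":0,"y":0,"z":0,"turn":0}]' 0.05 40
python3 -c "from h import *;st()"
```

```text
time_s: 12.25
tool_pos: [0.4613, 0.0223, 0.104]
tool_rot: [180.0, 0.0, 90.0]
force: [0.2, 0.4, 0.5]
grip_width: 0.0868
grasp_force: 0.0
time_s: 13.0
tool_pos: [0.4609, 0.0224, 0.1042]
tool_rot: [-180.0, -0.0, 90.0]
force: [-3.6, 0.4, 5.3]
grip_width: 0.0627
grasp_force: 41.0
{'time_s': np.float64(13.0), 'tool_pos': array([0.4609, 0.0224, 0.1042]), 'tool_rot': array([-1.799582e+02, -1.310000e-02,  9.000080e+01]), 'force': array([-3.5795,  0.4384,  5.3288]), 'wrist_torque': array([-0.0579,  0.8313,  0.0217]), 'grip_width': np.float64(0.0627), 'grasp_force': np.float64(40.9534), 'qpos': array([-37.5975,   1.8255,  32.2794, 119.3444,  -1.1551,  59.1575,
        -4.7375])}
```

```bash
cat >> h.py <<'E'
def tq(n=6):
    r=[]
    for _ in range(n):
        imaging.read_camera("wrist"); o=env.get_obs(); r.append([o["wrist_torque"][2],o["tool_rot"][2],*o["force"],o["grip_width"]])
    r=np.array(r); print("Tz %.3f +- %.3f"%(r[:,0].mean(),r[:,0].std()/n**.5),"yaw,F,w",r[:,1:].mean(0).round(3),"t",o["time_s"].round(2),"q7",o["qpos"][6].round(1))
E
python3 -c "from h import *;tq(4)"
python3 -m crank '[{"x":0,"y":0,"z":0,"turn":0.05},{"x":0,"y":0,"z":0,"turn":0.1},{"x":0,"y":0,"z":0,"turn":0.15},{"x":0,"y":0,"z":0,"turn":0.2},{"x":0,"y":0,"z":0,"turn":0.2},{"x":0,"y":0,"z":0,"turn":0.2}]'|tail -3
python3 -c "from h import *;tq(4)"
python3 -m crank '[{"x":0,"y":0,"z":0,"turn":0.05},{"x":0,"y":0,"z":0,"turn":0.1},{"x":0,"y":0,"z":0,"turn":0.15},{"x":0,"y":0,"z":0,"turn":0.2},{"x":0,"y":0,"z":0,"turn":0.2},{"x":0,"y":0,"z":0,"turn":0.2}]'|tail -3
python3 -c "from h import *;tq(4)"
```

```text
force: [-3.6, -0.2, 5.9]
grip_width: 0.0627
grasp_force: 41.0
force: [-2.8, -0.6, 5.0]
grip_width: 0.0629
grasp_force: 41.0Traceback (most recent call last):
  File "<string>", line 1, in <module>
    from h import *;tq(4)
                    ~~^^^
  File "h.py", line 30, in tq
    r=np.array(r); print("Tz %.3f +- %.3f"%(r[:,0].mean(),r[:,0].std()/n**.5),"yaw,F,w",r[:,1:].mean(0).round(3),"t",o["time_s"].round(2),"q7",o["qpos"][6].round(1))
                                                                                                                     ^^^^^^^^^^^^^^^^^
AttributeError: 'float' object has no attribute 'round'
Traceback (most recent call last):
  File "h.py", line 30, in tq
    r=np.array(r); print("Tz %.3f +- %.3f"%(r[:,0].mean(),r[:,0].std()/n**.5),"yaw,F,w",r[:,1:].mean(0).round(3),"t",o["time_s"].round(2),"q7",o["qpos"][6].round(1))
                                                                                                                     ^^^^^^^^^^^^^^^^^
AttributeError: 'float' object has no attribute 'round'
Traceback (most recent call last):
  File "h.py", line 30, in tq
    r=np.array(r); print("Tz %.3f +- %.3f"%(r[:,0].mean(),r[:,0].std()/n**.5),"yaw,F,w",r[:,1:].mean(0).round(3),"t",o["time_s"].round(2),"q7",o["qpos"][6].round(1))
                                                                                                                     ^^^^^^^^^^^^^^^^^
AttributeError: 'float' object has no attribute 'round'
```

```bash
sed -i 's/o\["time_s"\].round(2)/round(float(o["time_s"]),2)/' h.py
python3 -c "from h import *;tq(4)"
python3 -m crank '[{"x":0,"y":0,"z":0,"turn":0.025},{"x":0,"y":0,"z":0,"turn":0.05},{"x":0,"y":0,"z":0,"turn":0.05},{"x":0,"y":0,"z":0,"turn":0.05}]'>/dev/null
python3 -c "from h import *;tq(4)"
python3 -m crank '[{"x":0,"y":0,"z":0,"turn":0.025},{"x":0,"y":0,"z":0,"turn":0.05},{"x":0,"y":0,"z":0,"turn":0.05},{"x":0,"y":0,"z":0,"turn":0.05}]'>/dev/null
python3 -c "from h import *;tq(4)"
```

```text
Tz -0.141 +- 0.007 yaw,F,w [ 6.7112e+01 -3.0930e+00  0.0000e+00  4.8220e+00  6.3000e-02] t 15.3 q7 -27.6
Tz 0.060 +- 0.011 yaw,F,w [ 6.4294e+01 -2.4220e+00 -1.4000e-01  4.8330e+00  6.3000e-02] t 16.0 q7 -30.4
Tz 0.057 +- 0.015 yaw,F,w [61.378 -1.987 -0.35   4.334  0.063] t 16.7 q7 -33.3
```

```bash
sed -i 's/^    r=np.array(r); print/    r=np.array(r); m=r[:,0].mean(); print/; $a\    return m' h.py; tail -7 h.py
c(){ python3 -c "from h import *;import sys;sys.exit(int(tq(4)>0.10))"; }
python3 -m crank '[{"x":0,"y":0,"z":0,"turn":0.025},{"x":0,"y":0,"z":0,"turn":0.05},{"x":0,"y":0,"z":0,"turn":0.05},{"x":0,"y":0,"z":0,"turn":0.05}]'>/dev/null; c &&
python3 -m crank '[{"x":0,"y":0,"z":0,"turn":0.025},{"x":0,"y":0,"z":0,"turn":0.05},{"x":0,"y":0,"z":0,"turn":0.05},{"x":0,"y":0,"z":0,"turn":0.05}]'>/dev/null && c &&
python3 -m crank '[{"x":0,"y":0,"z":0,"turn":0.025},{"x":0,"y":0,"z":0,"turn":0.05},{"x":0,"y":0,"z":0,"turn":0.05},{"x":0,"y":0,"z":0,"turn":0.05}]'>/dev/null && c &&
python3 -m crank '[{"x":0,"y":0,"z":0,"turn":0.025},{"x":0,"y":0,"z":0,"turn":0.05},{"x":0,"y":0,"z":0,"turn":0.05},{"x":0,"y":0,"z":0,"turn":0.05}]'>/dev/null && c
```

```text
cv2.imwrite(f"pics/{n}.png",im[:,:,::-1]); np.save(f"pics/{n}.npy",cal,allow_pickle=True); return cal,im
def tq(n=6):
    r=[]
    for _ in range(n):
        imaging.read_camera("wrist"); o=env.get_obs(); r.append([o["wrist_torque"][2],o["tool_rot"][2],*o["force"],o["grip_width"]])
    r=np.array(r); m=r[:,0].mean(); print("Tz %.3f +- %.3f"%(r[:,0].mean(),r[:,0].std()/n**.5),"yaw,F,w",r[:,1:].mean(0).round(3),"t",round(float(o["time_s"]),2),"q7",o["qpos"][6].round(1))
    return m
Tz 0.046 +- 0.003 yaw,F,w [58.482 -2.187 -0.96   5.174  0.063] t 17.4 q7 -36.2
Tz 0.028 +- 0.003 yaw,F,w [55.598 -1.8   -1.053  5.075  0.063] t 18.1 q7 -39.1
Tz 0.077 +- 0.005 yaw,F,w [52.706 -1.298 -1.149  5.136  0.063] t 18.8 q7 -42.0
Tz -0.057 +- 0.009 yaw,F,w [49.857 -0.844 -1.983  5.066  0.063] t 19.5 q7 -44.8
```

```bash

c(){ python3 -c "from h import *;import sys;sys.exit(int(tq(4)>0.22))"; }
python3 -m crank '[{"x":0,"y":0,"z":0,"turn":0.01},{"x":0,"y":0,"z":0,"turn":0.02},{"x":0,"y":0,"z":0,"turn":0.03},{"x":0,"y":0,"z":0,"turn":0.04},{"x":0,"y":0,"z":0,"turn":0.05},{"x":0,"y":0,"z":0,"turn":0.05},{"x":0,"y":0,"z":0,"turn":0.05}]'>/dev/null; c &&
python3 -m crank '[{"x":0,"y":0,"z":0,"turn":0.01},{"x":0,"y":0,"z":0,"turn":0.02},{"x":0,"y":0,"z":0,"turn":0.03},{"x":0,"y":0,"z":0,"turn":0.04},{"x":0,"y":0,"z":0,"turn":0.05},{"x":0,"y":0,"z":0,"turn":0.05},{"x":0,"y":0,"z":0,"turn":0.05}]'>/dev/null; c
```

```text
Tz 0.170 +- 0.016 yaw,F,w [47.01   2.069 -3.628  5.233  0.063] t 20.57 q7 -47.7
Tz 0.214 +- 0.022 yaw,F,w [44.126  2.633 -4.158  4.747  0.063] t 21.65 q7 -50.6
```

```bash
cat >> h.py <<'E'
def mv():
    o=env.get_obs(); print("moving Tz %.3f yaw %.3f F %s"%(o["wrist_torque"][2],o["tool_rot"][2],o["force"].round(1)))
E
python3 -m crank '[{"x":0,"y":0,"z":0,"turn":0.008}]'>/dev/null; python3 -c "from h import *;mv()"
python3 -m crank '[{"x":0,"y":0,"z":0,"turn":0.008}]'>/dev/null; python3 -c "from h import *;mv()"
python3 -c "from h import *;tq(6)"
```

```text
moving Tz 0.307 yaw 43.676 F [ 2.  -4.   4.2]
moving Tz 0.283 yaw 43.216 F [ 2.7 -3.2  5.6]
Tz 0.217 +- 0.004 yaw,F,w [43.21   2.882 -3.851  4.488  0.063] t 22.2 q7 -51.5
```

```bash
sed -i '/^def mv/a\    global o' h.py; echo '    return o["wrist_torque"][2]' >> h.py
c(){ python3 -c "from h import *;import sys;a=mv();b=tq(5);sys.exit(int(a>0.39 or b>0.26))"; }
g(){ c; }
python3 -m crank '[{"x":0,"y":0,"z":0,"turn":0.01},{"x":0,"y":0,"z":0,"turn":0.02},{"x":0,"y":0,"z":0,"turn":0.03},{"x":0,"y":0,"z":0,"turn":0.04}]'>/dev/null; c &&
python3 -m crank '[{"x":0,"y":0,"z":0,"turn":0.01},{"x":0,"y":0,"z":0,"turn":0.02},{"x":0,"y":0,"z":0,"turn":0.03},{"x":0,"y":0,"z":0,"turn":0.04}]'>/dev/null && c &&
python3 -m crank '[{"x":0,"y":0,"z":0,"turn":0.01},{"x":0,"y":0,"z":0,"turn":0.02},{"x":0,"y":0,"z":0,"turn":0.03},{"x":0,"y":0,"z":0,"turn":0.04}]'>/dev/null && c
```

```text
moving Tz 0.290 yaw 40.922 F [ 2.2 -5.9  4.9]
Tz 0.190 +- 0.014 yaw,F,w [40.912  3.158 -4.4    4.7    0.063] t 22.95 q7 -53.8
moving Tz 0.326 yaw 38.629 F [ 3.6 -4.4  4.5]
Tz 0.198 +- 0.005 yaw,F,w [38.619  2.977 -4.353  4.485  0.063] t 23.7 q7 -56.1
moving Tz 0.297 yaw 36.336 F [ 2.9 -5.8  4.8]
Tz 0.211 +- 0.023 yaw,F,w [36.325  2.799 -4.438  4.433  0.063] t 24.45 q7 -58.3
```

Clean baseline: about 0.30 N m moving and 0.20 at rest. No bite yet at 0.94 rad, so I continue the same way.

```bash

c(){ python3 -c "from h import *;import sys;a=mv();b=tq(5);sys.exit(int(a>0.39 or b>0.26))"; }
python3 -m crank '[{"x":0,"y":0,"z":0,"turn":0.01},{"x":0,"y":0,"z":0,"turn":0.02},{"x":0,"y":0,"z":0,"turn":0.03},{"x":0,"y":0,"z":0,"turn":0.04}]'>/dev/null; c &&
python3 -m crank '[{"x":0,"y":0,"z":0,"turn":0.01},{"x":0,"y":0,"z":0,"turn":0.02},{"x":0,"y":0,"z":0,"turn":0.03},{"x":0,"y":0,"z":0,"turn":0.04}]'>/dev/null && c &&
python3 -m crank '[{"x":0,"y":0,"z":0,"turn":0.01},{"x":0,"y":0,"z":0,"turn":0.02},{"x":0,"y":0,"z":0,"turn":0.03},{"x":0,"y":0,"z":0,"turn":0.04}]'>/dev/null && c &&
python3 -m crank '[{"x":0,"y":0,"z":0,"turn":0.01},{"x":0,"y":0,"z":0,"turn":0.02},{"x":0,"y":0,"z":0,"turn":0.03},{"x":0,"y":0,"z":0,"turn":0.04}]'>/dev/null && c
```

```text
moving Tz 0.288 yaw 34.044 F [ 2.2 -5.5  3.6]
Tz 0.185 +- 0.012 yaw,F,w [34.032  3.162 -4.721  4.819  0.063] t 25.2 q7 -60.6
moving Tz 0.307 yaw 31.750 F [ 3.7 -4.8  4.5]
Tz 0.204 +- 0.013 yaw,F,w [31.741  3.057 -4.297  4.576  0.063] t 25.95 q7 -62.9
moving Tz 0.353 yaw 29.460 F [ 3.1 -5.1  5.4]
Tz 0.183 +- 0.005 yaw,F,w [29.449  2.854 -5.178  4.476  0.063] t 26.7 q7 -65.2
moving Tz 0.345 yaw 27.172 F [ 2.8 -4.7  4.3]
Tz 0.273 +- 0.010 yaw,F,w [27.162  2.904 -4.919  4.724  0.063] t 27.45 q7 -67.5
```

```bash

python3 -m crank '[{"x":0,"y":0,"z":0,"turn":0.01},{"x":0,"y":0,"z":0,"turn":0.02}]'>/dev/null; python3 -c "from h import *;mv();tq(6)"
python3 -c "from h import *;tq(3)"
```

```text
moving Tz 0.400 yaw 26.032 F [ 3.7 -5.3  4.1]
Tz 0.285 +- 0.010 yaw,F,w [26.022  3.3   -5.177  4.137  0.063] t 28.0 q7 -68.6
Tz 0.257 +- 0.013 yaw,F,w [26.024  3.085 -5.144  4.487  0.063] t 28.15 q7 -68.6
```

```bash

python3 -m crank '[{"x":0,"y":0,"z":0,"turn":0.01},{"x":0,"y":0,"z":0,"turn":0.02}]'>/dev/null; python3 -c "from h import *;mv();tq(8)"
```

```text
moving Tz 0.429 yaw 24.892 F [ 3.1 -4.2  3.6]
Tz 0.301 +- 0.017 yaw,F,w [24.882  3.506 -4.955  4.464  0.063] t 28.8 q7 -69.8
```

```bash

python3 -m crank '[{"x":0,"y":0,"z":0,"turn":0.01},{"x":0,"y":0,"z":0,"turn":0.02}]'>/dev/null; python3 -c "from h import *;mv();tq(8)"
```

```text
moving Tz 0.393 yaw 23.748 F [ 4.2 -4.4  3.7]
Tz 0.307 +- 0.011 yaw,F,w [23.74   3.152 -5.207  3.878  0.063] t 29.45 q7 -70.9
```

```bash

python3 -m crank '[{"x":0,"y":0,"z":0,"turn":0.008},{"x":0,"y":0,"z":0,"turn":0.016}]'>/dev/null; python3 -c "from h import *;mv();tq(8)"
```

```text
moving Tz 0.385 yaw 22.839 F [ 2.4 -4.1  4.4]
Tz 0.361 +- 0.013 yaw,F,w [22.832  3.31  -5.577  4.227  0.063] t 30.1 q7 -71.8
```

Rest moment is now 0.165 N m above the baseline, about 9 N, at 1.17 rad. Letting go and withdrawing upwards.

```bash

python3 -m crank '[{"x":0,"y":0,"z":0,"turn":0},{"x":0,"y":0,"z":0,"turn":0},{"x":0,"y":0,"z":0,"turn":0},{"x":0,"y":0,"z":0,"turn":0},{"x":0,"y":0,"z":0,"turn":0},{"x":0,"y":0,"z":0,"turn":0}]' 0.087
python3 -m crank '[{"x":0,"y":0,"z":-0.015,"turn":0},{"x":0,"y":0,"z":-0.04,"turn":0},{"x":0,"y":0,"z":-0.08,"turn":0},{"x":0,"y":0,"z":-0.12,"turn":0},{"x":0,"y":0,"z":-0.14,"turn":0},{"x":0,"y":0,"z":-0.14,"turn":0},{"x":0,"y":0,"z":-0.14,"turn":0}]'
python3 - <<'E'
from h import *
cal,im=shot("w8")
a=cv2.resize(im[80:280,220:420,::-1],(400,400),interpolation=2)
b=cv2.resize(imaging.read_camera("scene")[160:310,240:390,::-1],(400,400),interpolation=2)
cv2.imwrite("pics/w8z.png",np.hstack([a,b]))
E
```

```text
time_s: 30.85
tool_pos: [0.4612, 0.0224, 0.104]
tool_rot: [-180.0, -0.0, 22.8]
force: [-0.6, -0.2, 0.9]
grip_width: 0.0868
grasp_force: 0.0
time_s: 31.72
tool_pos: [0.4608, 0.0222, 0.2436]
tool_rot: [-180.0, 0.0, 22.8]
force: [-0.4, 0.2, -0.5]
grip_width: 0.0868
grasp_force: 0.0
```

View pics/w8z.png

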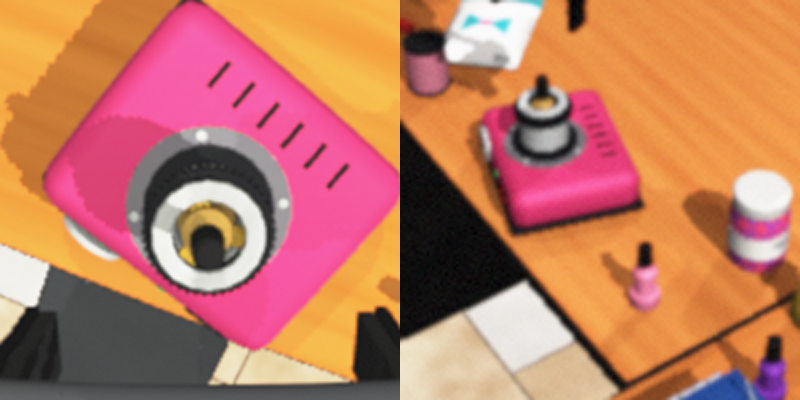

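The nozzle stands upright and centred in the chuck (left crop 208,240), the gripper is clear, and the other objects in view (pink nozzle, jar) look undisturbed.

```bash
python3 -c "from cell import env;print(env.sign_off())"
```

```text
the job is handed in; nothing more can be done
None
```

The brass nozzle is seated in the chuck and let go, the ring is turned 1.17 rad clockwise to an estimated 8–10 N per shoe (from noisy moment readings), and the job was handed in at about 32 s with the arm clear.

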